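Sort brake blocks by bite

TASK

Three brake blocks that look alike stand on the slide plate; some of their linings (none, some or all) are glazed and slide easily, the others bite. Drag each block flat across the plate to feel how hard it drags, then leave those that bite lying in the middle of the green strip's width and those that slide easily in the middle of the red strip's width. Never lift, tip or press a block down hard while sliding it, and leave the oil bottle, the tin and the spanner alone.

Things in the scene. Friction and masses are not known exactly. Their poses are not given: they have to be found in the camera images.
- plate: Metal slide plate, fixed on the bench, 370 x 460 x 10 mm (its x by its y by thickness). Origin at the centre of its underside, so its top face is 10 mm above the origin; x points roughly away from the robot, y along its long side. Smooth and level.
- green_strip: The green painted strip on the plate, 100 x 440 mm (its x by its y), bare paint with no step to feel. Origin at its centre on the plate's top face; axes parallel to the plate's. It lies 100 mm from the plate's centre, on the near side or the far side; the red strip lies on the other side, and the blocks start on the bare metal between them.
- red_strip: The red painted strip on the plate, 100 x 440 mm (its x by its y), bare paint with no step to feel. Origin at its centre on the plate's top face; axes parallel to the plate's. It lies 100 mm from the plate's centre, on the near side or the far side; the green strip lies on the other side, and the blocks start on the bare metal between them.
- block_1: One of three like brake blocks: blue steel back 60 x 46 mm (its x by y), 12 to 34 mm above its origin, over a black lining 54 x 40 mm, 12 mm thick, set in 3 mm all round. About 0.74 kg. Origin: centre of underside, z up. Good (it bites) or glazed, drawn anew each run for each block, unseen: good takes 4.5 to 6.5 N sideways to keep it sliding under its own weight, glazed 1 N or less. Grip from above, either way.
- block_2: As block_1 in shape, size, frame and mass; its lining too may be good or glazed.
- block_3: As block_1 in shape, size, frame and mass; its lining too may be good or glazed.
- oil_bottle: Grey oil bottle with red cap, 72 mm across, 190 mm high, standing on the bench beside the plate; bystander. Origin at the centre of its underside.
- tin: White and silver tin, 80 mm across, 100 mm high, standing on the bench beside the plate; bystander. Origin at the centre of its underside.
- spanner: Steel spanner 180 mm long lying on the bench beside the plate; bystander. Origin under its middle.
Mind the look-alikes: they are no part of the job. Leave any brown or orange look-alike of the block_2 alone.

How it is judged:
By the outcome, as a careful person would: the job done as asked, in the order asked, and still so for the second after the job is handed in, with the robot touching nothing.
It also fails if it takes over 64 s, if anything falls off the work surface, if the arm or the gripper's body presses on something with over 40 N, if the wrist force passes 120 N, or if a joint passes its speed limit or range.

ROBOT

A 6-joint arm with a two-finger parallel gripper is mounted at the origin on the work surface. World frame = base frame: x ahead of the robot, y to its left, z up, the work surface at z = 0. Lengths are in m, angles in rad, forces in N, time in s.
With the tool pointing down it reaches from about 0.25 to 0.725 m from the base axis. Payload 4 kg.
Tool frame: the origin (TCP) lies on the front face of the gripper's body, between the roots of the fingers; the fingertips stand 73 mm ahead of it and the grasp point (between the pads) lies 54 mm ahead of it; z points along the fingers, y is the direction in which the jaws open and shut (so a half turn about z gives the same grasp; the last joint's range is limited). The gripper opens to 85 mm and grips with 20 to 120 N. Pads are 22 mm wide; open, the fingers measure 114 mm over their backs; the gripper's body (76 mm by 85 mm) begins 54 mm behind the grasp point. The pads swing forward as they close: fully open they stand 13 mm farther back than shut.
Start: joints at [-1.179, 0.241, 0.005, 1.335, 0, 1.571], TCP at [0.191, -0.462, 0.304] pointing down, gripper open.
Joint ranges: [-2.72, 2.72], [-1.05, 1.87], [-1.09, 1.28], [-1.99, 2.15], [-1.42, 1.44], [-3.14, 3.14]. Speed limits (rad/s): [2.79, 2.79, 3.14, 3.14, 3.14, 3.14].

INTERFACE

Orientations are given as a unit quaternion [x, y, z, w].
In Python, from workcell import sensors, camera, order gives the robot as it stands. The module is installed in compiled form; this text tells all that it offers.
- The arm moves only by the shell command python3 -m inch 'ROWS'. ROWS is JSON, one flat list of numbers, 5 for each row, row after row: the opening, from -1 (shut) to 1 (fully open), then the shift along the tool's x, y, z in mm, then the turn about the tool's z in units of 6 degrees (1.0 is 6 degrees). A call has 1 to 8 rows; each row is the pose to reach, as a shift and turn from the pose commanded when the call began, along the tool's axes at that moment; what a row does not reach only later rows make up. A row lasts 1/10 s, in which the tool goes at most 50 mm and 8.59 degrees, less where a joint would pass 70% of its speed; a pose out of reach is approached as far as the arm can. A call with a gripper value outside its range is refused whole. The fingers move at their own pace and stop on an object; the grip force is fixed at half the most. Time passes only in rows, so rows that repeat a pose let the fingers close. It gives the time, the measured TCP pose, the force and the opening at its end, in the units of the state.
- sensors.get_obs(): the state, without advancing time (a new reading comes with each control period).
- camera(name): name is "scene" or "top" or "wrist"; returns a dict with "pixels" (384x512x3 uint8, red, green, blue), "intrinsics" (3x3 intrinsics, pixels), "extrinsics" (4x4, takes a point from camera to world coordinates). Camera axes: x right, y down, z forward; pixel columns grow to the right and rows downward; lengths in m; the calibration is good to about 2 mm. A picture is of the moment at which its call begins. There is no depth.
- order.job_done(): hands the job in, once; it reports no verdict.
The state is a dict: "clock": time; "joint_pos": joint angles; "joint_vel": joint speeds; "tau": joint torques, N m; "eef_pos": TCP position; "tool_rot": TCP orientation; "ft_force": force on the tool from outside, world axes, zero at the start; "ft_torque": the same for the moment, N m; "grip_width": finger opening in m.
Only numpy, scipy, OpenCV 4.12 (cv2) and the standard library are available. Lean on these libraries where they do the work, as an engineer would, in place of code of your own. Each camera call takes 0.05 s, during which the arm holds its last target.

## Working session

There is one attempt and no reset: what is moved stays moved. The work goes in short steps, Python scripts to look and compute and a shell command to move; the robot and the scene stay as the last step left them, time stands still between calls to the robot, and variables do not carry over. Pictures are saved under pics/ and viewed, and the job is handed in when it is done.

```bash
mkdir -p pics
python3 - <<'E'
from workcell import sensors,camera
import cv2,numpy as np
o=sensors.get_obs()
for k,v in o.items(): print(k,np.round(v,4))
for n in("scene","top"):
    c=camera(n); cv2.imwrite(f"pics/{n}0.png",c["pixels"][:,:,::-1]); print(n,c["intrinsics"],c["extrinsics"])
E
```

```text
clock 0.0
joint_pos [-1.179   0.2414  0.0038  1.3352  0.      1.5708]
joint_vel [-0.0018  0.0006 -0.0016  0.0002  0.0022  0.0001]
tau [ 1.80000e-03 -3.72321e+01  2.52406e+01  1.69000e-02  1.00000e-04
  0.00000e+00]
eef_pos [ 0.1907 -0.4617  0.303 ]
tool_rot [ 9.809e-01  1.946e-01 -2.000e-04 -1.000e-03]
ft_force [-0.0167  0.7646 -0.166 ]
ft_torque [ 0.0123  0.0334 -0.0131]
grip_width 0.085
scene [[361.13038502   0.         253.44511752]
 [  0.         361.13038502 186.44177027]
 [  0.           0.           1.        ]] [[-0.62941198  0.42553271 -0.65020187  1.40753317]
 [ 0.77705668  0.34988389 -0.52322479  0.65093938]
 [ 0.0048459  -0.83456766 -0.55088414  0.76610543]
 [ 0.          0.          0.          1.        ]]
top [[466.74480273   0.         259.69703293]
 [  0.         466.74480273 195.19480004]
 [  0.           0.           1.        ]] [[-0.00187705 -0.99911148  0.0421037   0.48565469]
 [-0.99983428  0.00263748  0.01801279 -0.02931916]
 [-0.01810783 -0.04206291 -0.99895086  1.59993072]
 [ 0.          0.          0.          1.        ]]
```

View pics/top0.png

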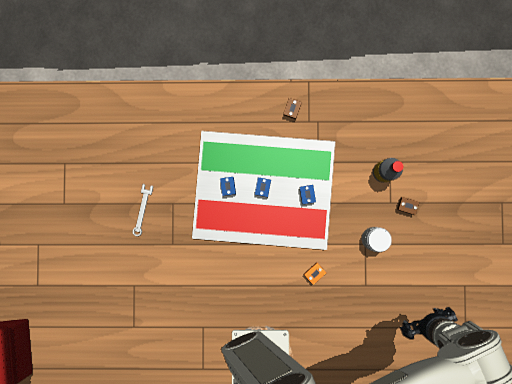

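View pics/scene0.png

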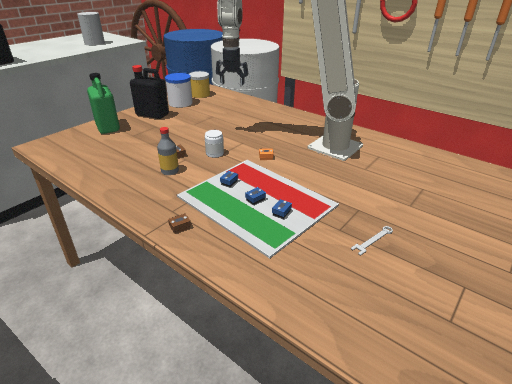

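Top view: the blue blocks are at (228,187), (263,187) and (307,195). Green is the far strip (y≈160) and red the near one (y≈218). Look-alikes, to be left alone: brown (292,108), brown (407,206), orange (314,273). The blue ones on the plate match the description, so I'll measure those and check them in a crop.

```bash
cat > h.py <<'E'
from workcell import sensors,camera
import cv2,numpy as np
from scipy.spatial.transform import Rotation as R
def ray(c,uv,z):
    K=c["intrinsics"];T=c["extrinsics"]
    uv=np.atleast_2d(np.asarray(uv,float))
    d=np.c_[uv,np.ones(len(uv))]@np.linalg.inv(K).T@T[:3,:3].T
    o=T[:3,3]; s=(z-o[2])/d[:,2]
    return o+d*s[:,None]
def proj(c,p):
    T=np.linalg.inv(c["extrinsics"]);q=np.atleast_2d(p)@T[:3,:3].T+T[:3,3];q=q@c["intrinsics"].T
    return q[:,:2]/q[:,2:]
def masks(c):
    hsv=cv2.cvtColor(c["pixels"],cv2.COLOR_RGB2HSV)
    b=cv2.inRange(hsv,(100,110,30),(128,255,255))
    g=cv2.inRange(hsv,(45,100,40),(80,255,255))
    r=cv2.inRange(hsv,(0,150,60),(6,255,255))|cv2.inRange(hsv,(174,150,60),(180,255,255))
    return b,g,r
def rects(c,m,z,amin):
    m=cv2.morphologyEx(m,cv2.MORPH_CLOSE,np.ones((5,5)))
    out=[]
    for k in cv2.findContours(m,cv2.RETR_EXTERNAL,cv2.CHAIN_APPROX_NONE)[0]:
        if cv2.contourArea(k)<amin: continue
        P=ray(c,k[:,0,:],z)[:,:2]
        (cx,cy),(w,h),a=cv2.minAreaRect((P*1000).astype(np.float32))
        if w<h: w,h,a=h,w,a+90
        out.append((round(cx,1),round(cy,1),round(w,1),round(h,1),round((a+90)%180-90,1),np.round(k[:,0].mean(0)).tolist()))
    return out
def toolrel(target_xy):
    o=sensors.get_obs();Rm=R.from_quat(o["tool_rot"]).as_matrix()
    return Rm.T@(np.r_[target_xy]-o["eef_pos"])
E
python3 - <<'E'
from h import *
c=camera("top")
b,g,r=masks(c)
print("blue",rects(c,b,.044,60));print("g",rects(c,g,.01,800));print("r",rects(c,r,.01,800))
p=c["pixels"][120:260,180:345,::-1]
cv2.imwrite("pics/crop0.png",cv2.resize(p,None,fx=4.5,fy=4,interpolation=cv2.INTER_CUBIC))
print(R.from_quat(sensors.get_obs()["tool_rot"]).as_matrix().round(3))
E
```

```text
blue [(554.4, -159.8, 58.1, 44.3, 9.1, [307.0, 194.0]), (579.6, -10.9, 57.7, 42.6, -11.4, [262.0, 187.0]), (583.0, 106.4, 57.8, 45.0, 8.0, [228.0, 186.0])]
g [(671.8, -21.1, 437.6, 97.6, 85.2, [266.0, 160.0])]
r [(472.6, -4.4, 437.3, 97.3, 85.2, [261.0, 219.0])]
[[ 0.924  0.382 -0.001]
 [ 0.382 -0.924  0.001]
 [ 0.    -0.002 -1.   ]]
```

View pics/crop0.png

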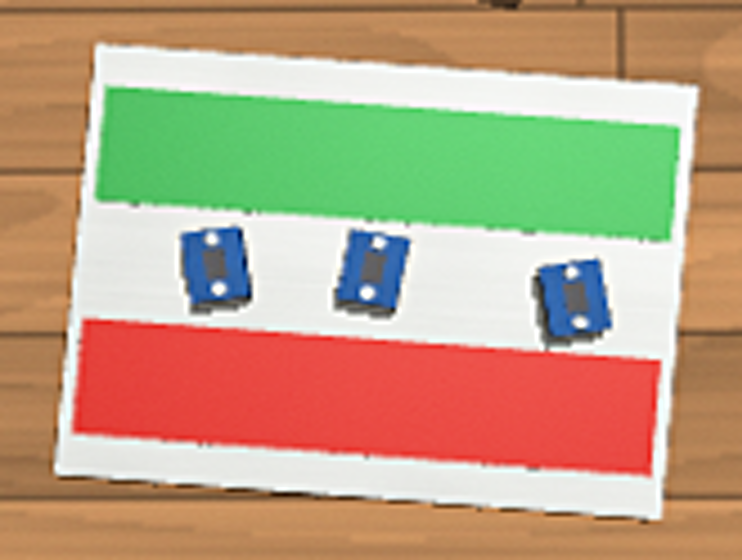

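Measured against the given sizes: each block reads about 58×44 mm, the strips 437×97 mm and 199 mm apart, and the plate is yawed −4.8°. All of it fits. I'll cage each block loosely between the pads along its 60 mm side and push it. That puts no vertical load on it, and the push force reads its friction. I'll start with the right block C at (554,−160), yaw 9°.

```bash
python3 -m inch '[1,20,-6,0,-1.2, 1,60,-19,0,-2.6, 1,108,-33,0,-4, 1,156,-48,0,-5.4, 1,204,-63,0,-6.8, 1,250,-78,0,-8.2, 1,298,-92,0,-9.6, 1,340,-105,0,-11]'
python3 - <<'E'
from h import *
print(toolrel([.5544,-.1598,.170])*1000, R.from_quat(sensors.get_obs()["tool_rot"]).as_matrix().round(3)[:,1])
E
```

```text
clock: 0.95
eef_pos: [0.4665, -0.2333, 0.3037]
tool_rot: [0.714, 0.7, -0.0, -0.0]
ft_force: [0.3, -0.2, 0.5]
grip_width: 0.0852
[ 75.27335009  86.38581276 133.66179335] [ 1.   -0.02 -0.  ]
```

```bash
python3 -m inch '[1,20,23,20,-0.9, 1,45,52,60,-1.78, 1,68,78,105,-1.78, 1,75,86.4,128,-1.78, 1,75.3,86.4,133,-1.78, 1,75.3,86.4,133,-1.78]'
python3 - <<'E'
from h import *
print(toolrel([.5544,-.1598,.09])*1000, R.from_quat(sensors.get_obs()["tool_rot"]).as_matrix().round(3)[:,1])
c=camera("wrist");cv2.imwrite("pics/w1.png",c["pixels"][:,:,::-1])
E
```

```text
clock: 1.55
eef_pos: [0.5524, -0.1619, 0.1694]
tool_rot: [0.648, 0.761, -0.001, -0.002]
ft_force: [-1.4, -0.7, 0.8]
grip_width: 0.0855
[ 1.62915571  2.62599453 79.38315911] [ 0.987  0.159 -0.004]
```

View pics/w1.png

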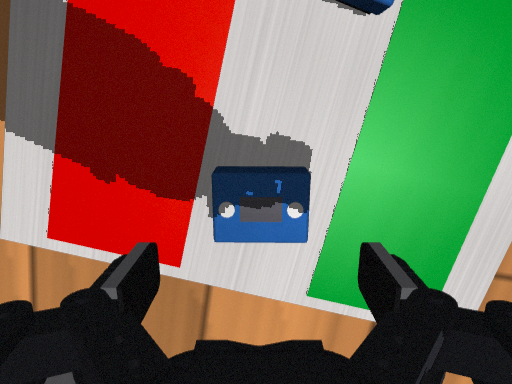

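The wrist view shows blue block C at (260,205), square to the jaws and centred between the pads (about 140 and 375). Next I'll cross-check its position with the wrist calibration.

Run:
```python
from h import *
c=camera("wrist")
hsv=cv2.cvtColor(c["pixels"],cv2.COLOR_RGB2HSV)
m=cv2.inRange(hsv,(105,100,30),(125,255,255))
print(rects(c,m,.044,800))
```

```text
[(552.0, -158.1, 59.4, 48.7, 9.0, [259.0, 202.0])]
```

```bash
python3 -m inch '[1,1,0.5,15,0, 1,2.5,1,40,0, 1,2.5,1,60,0, 1,2.5,1,72,0, 1,2.5,1,77,0, 1,2.5,1,79,0, 1,2.5,1,79,0]'
python3 - <<'E'
from h import *
o=sensors.get_obs();print(o["eef_pos"],o["ft_force"].round(2))
c=camera("wrist");cv2.imwrite("pics/w2.png",c["pixels"][:,:,::-1])
E
```

```text
clock: 2.35
eef_pos: [0.5546, -0.1601, 0.0929]
tool_rot: [0.649, 0.761, 0.0, 0.001]
ft_force: [-0.1, -0.3, -0.2]
grip_width: 0.0854
[ 0.5546343 -0.1601492  0.0929315] [-0.12 -0.32 -0.24]
```

View pics/w2.png

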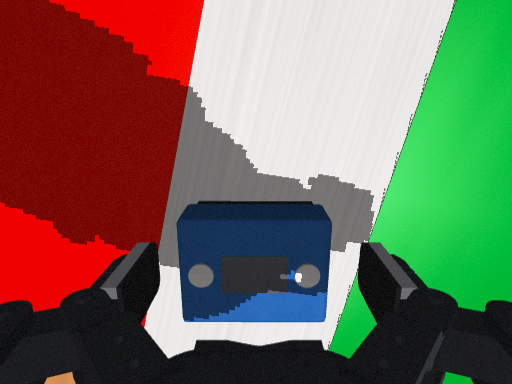

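Both pads stand clear of the block, at about 150 and 365, with the block spanning 178–330. I'll close to a loose cage and lower 5 mm.

```bash
python3 -m inch '[0.7,0,-0.5,4,0, 0.5,0,-0.5,5,0, 0.5,0,-0.5,5,0, 0.5,0,-0.5,5,0]'
python3 - <<'E'
from h import *
o=sensors.get_obs();print(o["eef_pos"],o["ft_force"].round(2),o["grip_width"])
c=camera("wrist");cv2.imwrite("pics/w3.png",c["pixels"][:,:,::-1])
c=camera("scene");cv2.imwrite("pics/s3.png",cv2.resize(c["pixels"][130:260,170:350,::-1],None,fx=4,fy=4))
E
```

```text
clock: 2.8
eef_pos: [0.5536, -0.1597, 0.0869]
tool_rot: [0.649, 0.761, -0.0, -0.0]
ft_force: [-0.5, -1.1, -0.5]
grip_width: 0.0637
[ 0.55358525 -0.15972871  0.08692619] [-0.52 -1.14 -0.54] 0.06372256187734654
```

View pics/w3.png

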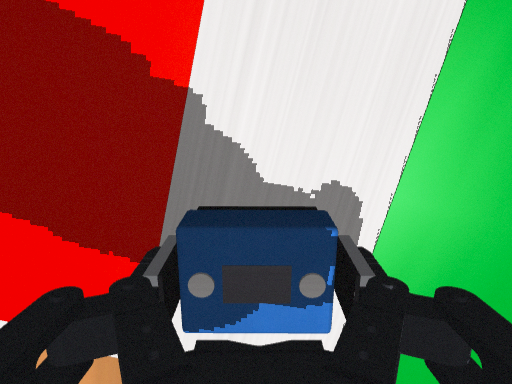

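View pics/s3.png

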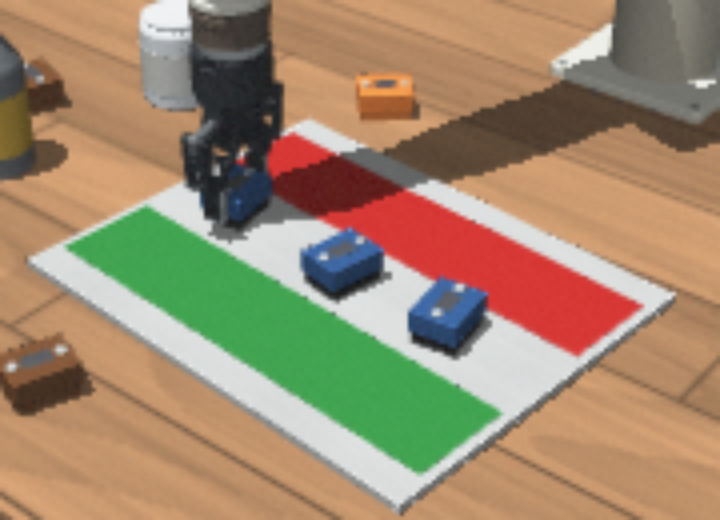

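The pads flank the block with about 2 mm of slack each side. Now I'll drag it towards green (+tool y) at a steady 50 mm/s and read the force while it moves.

```bash
python3 -m inch '[0.5,0,3,0,0, 0.5,0,8,0,0, 0.5,0,13,0,0, 0.5,0,18,0,0]'; python3 -m inch '[0.5,0,5,0,0, 0.5,0,10,0,0]';python3 -m inch '[0.5,0,5,0,0, 0.5,0,10,0,0]';python3 -m inch '[0.5,0,5,0,0, 0.5,0,10,0,0]'
```

```text
clock: 3.3
eef_pos: [0.5717, -0.1568, 0.0869]
tool_rot: [0.649, 0.761, -0.0, -0.0]
ft_force: [-1.9, -0.6, 0.5]
grip_width: 0.0641
clock: 3.5
eef_pos: [0.5817, -0.1552, 0.0869]
tool_rot: [0.649, 0.761, -0.0, -0.0]
ft_force: [-1.6, -0.5, 2.1]
grip_width: 0.0641
clock: 3.7
eef_pos: [0.5915, -0.1536, 0.0869]
tool_rot: [0.649, 0.761, -0.0, -0.0]
ft_force: [-1.7, -0.5, 0.9]
grip_width: 0.064
clock: 3.9
eef_pos: [0.6014, -0.1521, 0.0869]
tool_rot: [0.649, 0.761, -0.0, -0.0]
ft_force: [-2.2, -0.4, 1.7]
grip_width: 0.0642
```

```bash
python3 -m inch '[0.5,0,-3,0,0, 0.5,0,-8,0,0, 0.5,0,-13,0,0, 0.5,0,-18,0,0, 0.5,0,-23,0,0]';for i in 1 2 3 4; do python3 -m inch '[0.5,0,-5,0,0, 0.5,0,-10,0,0, 0.5,0,-15,0,0]'; done
```

```text
clock: 4.4
eef_pos: [0.5779, -0.1559, 0.0872]
tool_rot: [0.649, 0.761, 0.0, 0.0]
ft_force: [1.4, -0.5, -0.7]
grip_width: 0.0639
clock: 4.7
eef_pos: [0.5632, -0.1583, 0.0872]
tool_rot: [0.649, 0.761, 0.0, 0.0]
ft_force: [1.8, 0.1, 2.2]
grip_width: 0.0639
clock: 5.0
eef_pos: [0.5485, -0.1607, 0.0872]
tool_rot: [0.649, 0.761, 0.0, 0.0]
ft_force: [1.3, 0.6, 2.0]
grip_width: 0.0643
clock: 5.3
eef_pos: [0.5334, -0.163, 0.0869]
tool_rot: [0.649, 0.761, 0.0, 0.0]
ft_force: [3.1, 1.7, 1.9]
grip_width: 0.0647
clock: 5.6
eef_pos: [0.5186, -0.1654, 0.0869]
tool_rot: [0.649, 0.761, 0.0, 0.0]
ft_force: [1.9, 0.7, 1.1]
grip_width: 0.0641
```

C drags with about 1.5–2 N both ways, which is far below 4.5 N, so it looks glazed. I'll carry on to the red midline, and the other blocks will give a comparison.

```bash
python3 -m inch '[0.5,0,-5,0,0, 0.5,0,-11,0,0, 0.5,0,-17,0,0, 0.5,0,-23,0,0, 0.5,0,-29,0,0, 0.5,0,-35,0,0, 0.5,0,-41,0,0]'; python3 -m inch '[0.5,0,-6,0,0, 0.5,0,-11,0,0, 0.5,0,-15,0,0, 0.5,0,-18,0,0, 0.5,0,-20,0,0, 0.5,0,-21,0,0, 0.5,0,-21.5,0,0, 0.5,0,-21.5,0,0]'
python3 - <<'E'
from h import *
c=camera("top");cv2.imwrite("pics/t4.png",cv2.resize(c["pixels"][120:260,180:345,::-1],None,fx=4.5,fy=4))
c=camera("wrist");cv2.imwrite("pics/w4.png",c["pixels"][:,:,::-1])
print(sensors.get_obs()["ft_force"])
E
```

```text
clock: 6.3
eef_pos: [0.478, -0.1719, 0.0869]
tool_rot: [0.649, 0.761, -0.0, -0.0]
ft_force: [1.6, 0.8, 1.2]
grip_width: 0.0643
clock: 7.1
eef_pos: [0.4571, -0.1752, 0.0868]
tool_rot: [0.649, 0.761, -0.0, -0.0]
ft_force: [1.8, 0.0, 1.4]
grip_width: 0.0638
[ 1.81068154 -0.01453283  0.32640025]
```

View pics/w4.png

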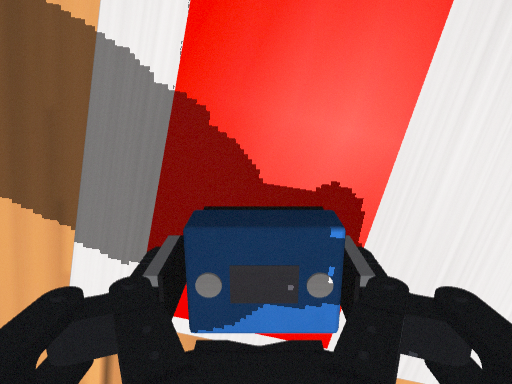

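The block stands on red with the pads clear on both sides. I'll open and rise.

```bash
python3 -m inch '[0.7,0,0,0,0, 1,0,0,0,0, 1,0,0,0,0, 1,0,0,-10,0, 1,0,0,-35,0, 1,0,0,-65,0, 1,0,0,-80,0, 1,0,0,-82,0]'
python3 - <<'E'
from h import *
c=camera("wrist")
hsv=cv2.cvtColor(c["pixels"],cv2.COLOR_RGB2HSV)
m=cv2.inRange(hsv,(105,100,30),(125,255,255))
print(rects(c,m,.044,800))
print(toolrel([.5796,-.0109,.169])*1000, R.from_quat(sensors.get_obs()["tool_rot"]).as_matrix().round(3)[:,1])
E
```

```text
clock: 8.0
eef_pos: [0.4588, -0.1758, 0.1719]
tool_rot: [0.649, 0.761, 0.001, 0.003]
ft_force: [-0.2, 0.1, -0.0]
grip_width: 0.0853
[(458.3, -173.1, 59.0, 47.8, 9.0, [258.0, 204.0])]
[143.32191615 146.01992435   1.8843589 ] [0.987 0.159 0.003]
```

C lies at (458.3,−173.1), and the red midline there is x=458.4, so it is centred. On to the middle block B.

```bash
python3 -m inch '[1,17,17,0,1.2, 1,47,48,0,2.4, 1,82,83,0,3.42, 1,115,117,0,3.42, 1,136,139,0,3.42, 1,143.3,146,0,3.42, 1,143.3,146,0,3.42, 1,143.3,146,0,3.42]'
python3 - <<'E'
from h import *
c=camera("wrist")
hsv=cv2.cvtColor(c["pixels"],cv2.COLOR_RGB2HSV)
m=cv2.inRange(hsv,(105,100,30),(125,255,255))
r=rects(c,m,.044,800);print(r)
print(toolrel([r[0][0]/1e3,r[0][1]/1e3,.092])*1000, R.from_quat(sensors.get_obs()["tool_rot"]).as_matrix().round(3)[:,1])
cv2.imwrite("pics/w5.png",c["pixels"][:,:,::-1])
E
```

```text
clock: 8.85
eef_pos: [0.5775, -0.0113, 0.1679]
tool_rot: [0.774, 0.633, -0.001, -0.001]
ft_force: [-0.3, 0.3, 0.3]
grip_width: 0.0854
[(577.9, -8.1, 59.3, 49.0, -11.1, [259.0, 206.0]), (579.9, 90.4, 65.3, 31.8, -11.5, [223.0, 24.0])]
[ 3.68387306 -0.1623389  76.23575233] [ 0.98  -0.199 -0.002]
```

View pics/w5.png

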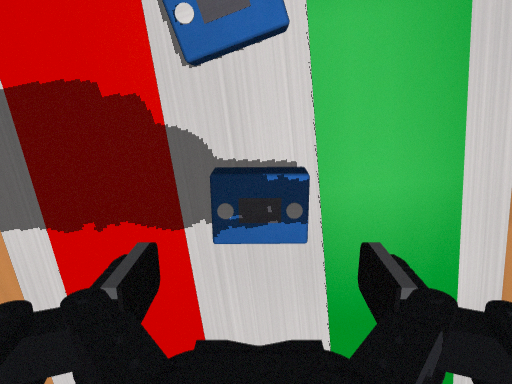

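B is at (260,205) in this view, square to the jaws. Block A is at the top of the picture, clear of the fingers. I'll descend and close to the cage.

```bash
python3 -m inch '[1,1,0,15,0, 1,1.5,0,40,0, 1,1.5,0,60,0, 1,1.5,0,72,0, 1,1.5,0,78,0, 0.7,1.5,0,80,0, 0.5,1.5,0,80.5,0, 0.5,1.5,0,80.5,0]'; python3 -m inch '[0.5,0,0,0,0, 0.5,0,0,0,0]'
python3 - <<'E'
from h import *
c=camera("wrist");cv2.imwrite("pics/w6.png",c["pixels"][:,:,::-1])
E
```

```text
clock: 9.7
eef_pos: [0.5796, -0.0092, 0.0893]
tool_rot: [0.774, 0.633, 0.001, 0.001]
ft_force: [-0.6, -0.3, 0.4]
grip_width: 0.0641
clock: 9.9
eef_pos: [0.5794, -0.009, 0.089]
tool_rot: [0.774, 0.633, 0.0, 0.0]
ft_force: [0.7, -0.5, -0.7]
grip_width: 0.0642
```

View pics/w6.png

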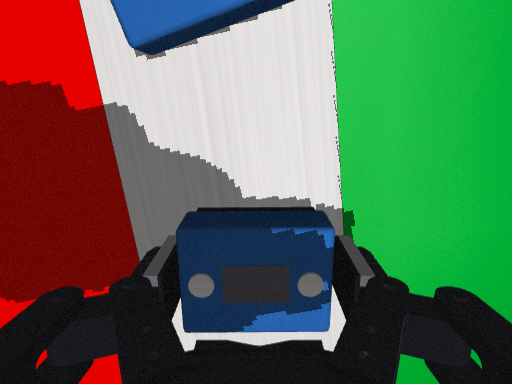

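Block B is caged. I'll drag it towards green, 2 mm lower.

```bash
python3 -m inch '[0.5,0,3,2,0, 0.5,0,8,2,0, 0.5,0,13,2,0, 0.5,0,18,2,0]'; for i in 1 2 3; do python3 -m inch '[0.5,0,5,0,0, 0.5,0,10,0,0]'; done
```

```text
clock: 10.35
eef_pos: [0.5944, -0.0122, 0.0858]
tool_rot: [0.774, 0.634, -0.002, -0.002]
ft_force: [-6.7, 1.3, 4.7]
grip_width: 0.0643
clock: 10.55
eef_pos: [0.6042, -0.0142, 0.0858]
tool_rot: [0.774, 0.634, -0.002, -0.002]
ft_force: [-6.6, 1.3, 3.6]
grip_width: 0.0639
clock: 10.75
eef_pos: [0.614, -0.0162, 0.0858]
tool_rot: [0.774, 0.634, -0.002, -0.002]
ft_force: [-6.5, 1.3, 4.7]
grip_width: 0.0639
clock: 10.95
eef_pos: [0.6238, -0.0182, 0.0858]
tool_rot: [0.774, 0.634, -0.002, -0.002]
ft_force: [-6.7, 1.0, 4.1]
grip_width: 0.0641
```

B bites: a steady 6.7 N. On to the green midline, x≈671.

```bash
python3 -m inch '[0.5,0,6,0,0, 0.5,0,12,0,0, 0.5,0,18,0,0, 0.5,0,24,0,0, 0.5,0,30,0,0, 0.5,0,36,0,0]'; python3 -m inch '[0.5,0,4,0,0, 0.5,0,8,0,0, 0.5,0,11,0,0, 0.5,0,12.5,0,0, 0.5,0,12.5,0,0]'
python3 - <<'E'
from h import *
c=camera("wrist");cv2.imwrite("pics/w7.png",c["pixels"][:,:,::-1])
E
```

```text
clock: 11.55
eef_pos: [0.6593, -0.0252, 0.0858]
tool_rot: [0.774, 0.634, -0.002, -0.002]
ft_force: [-6.4, 1.3, 4.9]
grip_width: 0.0642
clock: 12.05
eef_pos: [0.6719, -0.0278, 0.0859]
tool_rot: [0.774, 0.634, -0.002, -0.002]
ft_force: [-5.2, 0.0, 3.7]
grip_width: 0.0641
```

View pics/w7.png

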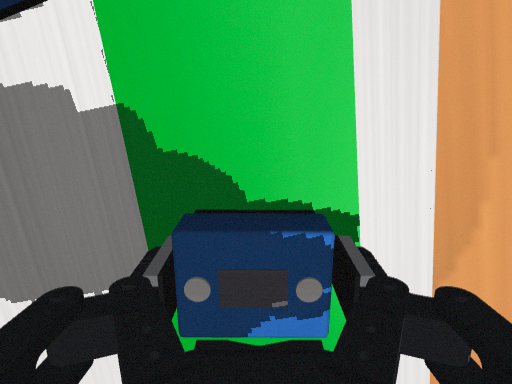

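```bash
python3 -m inch '[0.5,0,1.2,0,0, 0.5,0,1.2,0,0, 0.5,0,-0.5,0,0, 0.7,0,-0.5,0,0, 1,0,-0.5,0,0, 1,0,-0.5,0,0, 1,0,-0.5,-8,0, 1,0,-0.5,-30,0]'; python3 -m inch '[1,0,0,-25,0, 1,0,0,-45,0, 1,0,0,-52,0, 1,0,0,-52,0]'
python3 - <<'E'
from h import *
c=camera("wrist")
hsv=cv2.cvtColor(c["pixels"],cv2.COLOR_RGB2HSV)
m=cv2.inRange(hsv,(105,100,30),(125,255,255))
print(rects(c,m,.044,800))
print(toolrel([.583,.1064,.169])*1000, R.from_quat(sensors.get_obs()["tool_rot"]).as_matrix().round(3)[:,1])
E
```

```text
clock: 12.9
eef_pos: [0.6716, -0.0281, 0.1145]
tool_rot: [0.774, 0.633, -0.002, -0.002]
ft_force: [0.9, -0.3, 0.0]
grip_width: 0.0853
clock: 13.3
eef_pos: [0.674, -0.0281, 0.1703]
tool_rot: [0.774, 0.633, 0.001, 0.001]
ft_force: [-0.8, -0.8, -0.6]
grip_width: 0.0851
[(670.1, -26.7, 59.0, 48.4, -11.5, [252.0, 209.0]), (587.8, 90.8, 66.1, 34.7, -11.4, [50.0, 30.0])]
[ 114.02500315 -115.09521249   -0.33680152] [ 0.98  -0.198  0.001]
```

B lies at x≈670–671 on the green midline (671). Now the left block A.

```bash
python3 -m inch '[1,14,-14,0,-1.2, 1,40,-40,0,-2.4, 1,72,-73,0,-3.23, 1,98,-99,0,-3.23, 1,110,-111,0,-3.23, 1,114,-115,0,-3.23, 1,114,-115,0,-3.23]'
python3 - <<'E'
from h import *
c=camera("wrist")
hsv=cv2.cvtColor(c["pixels"],cv2.COLOR_RGB2HSV)
m=cv2.inRange(hsv,(105,100,30),(125,255,255))
r=rects(c,m,.044,800);print(r)
print(toolrel([r[0][0]/1e3,r[0][1]/1e3,.087])*1000, R.from_quat(sensors.get_obs()["tool_rot"]).as_matrix().round(3)[:,1])
cv2.imwrite("pics/w8.png",c["pixels"][:,:,::-1])
E
```

```text
clock: 14.05
eef_pos: [0.5828, 0.1065, 0.1678]
tool_rot: [0.656, 0.755, -0.0, -0.0]
ft_force: [0.3, 0.0, -0.1]
grip_width: 0.0856
[(580.8, 109.4, 59.2, 48.2, 8.0, [257.0, 206.0])]
[ 3.96156492 -2.12617896 81.05137679] [0.99  0.139 0.   ]
```

View pics/w8.png

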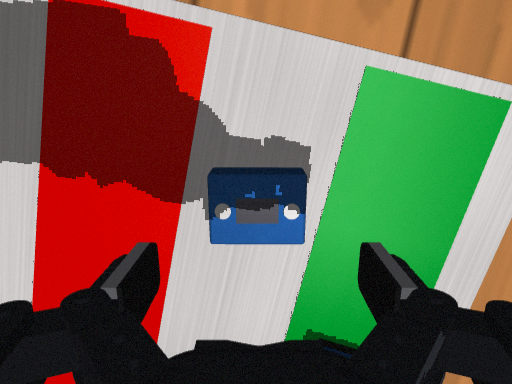

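A is at (257,205), square to the jaws and centred to within 2 mm. Down and cage.

```bash
python3 -m inch '[1,1,-0.5,15,0, 1,1.5,-1,40,0, 1,1.5,-1,60,0, 1,1.5,-1,72,0, 1,1.5,-1,78,0, 0.7,1.5,-1,80,0, 0.5,1.5,-1,80.5,0, 0.5,1.5,-1,80.5,0]'; python3 -m inch '[0.5,0,0,0,0, 0.5,0,0,0,0]'
python3 - <<'E'
from h import *
c=camera("wrist");cv2.imwrite("pics/w9.png",c["pixels"][:,:,::-1])
E
```

```text
clock: 14.9
eef_pos: [0.5824, 0.1077, 0.0888]
tool_rot: [0.656, 0.755, 0.001, 0.001]
ft_force: [-0.5, -0.4, -0.2]
grip_width: 0.064
clock: 15.1
eef_pos: [0.5821, 0.1079, 0.0886]
tool_rot: [0.656, 0.755, 0.001, 0.0]
ft_force: [-0.1, -0.0, 0.2]
grip_width: 0.0638
```

View pics/w9.png

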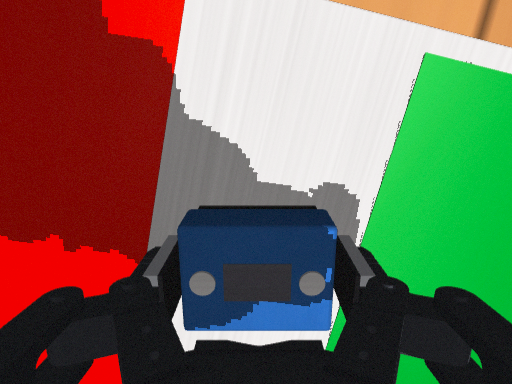

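A is caged. I'll drag it the same way.

```bash
python3 -m inch '[0.5,0,0,1,0, 0.5,0,3,1.5,0, 0.5,0,8,1.5,0, 0.5,0,13,1.5,0, 0.5,0,18,1.5,0]'; for i in 1 2 3; do python3 -m inch '[0.5,0,5,0,0, 0.5,0,10,0,0]'; done
```

```text
clock: 15.65
eef_pos: [0.5998, 0.1103, 0.0862]
tool_rot: [0.656, 0.755, -0.0, -0.0]
ft_force: [-2.2, -0.4, 0.7]
grip_width: 0.0639
clock: 15.85
eef_pos: [0.6099, 0.1117, 0.0863]
tool_rot: [0.656, 0.755, -0.0, -0.0]
ft_force: [-1.9, -0.9, 0.6]
grip_width: 0.0642
clock: 16.05
eef_pos: [0.6198, 0.1131, 0.0863]
tool_rot: [0.656, 0.755, -0.0, -0.0]
ft_force: [-1.6, -0.6, -0.1]
grip_width: 0.0638
clock: 16.25
eef_pos: [0.6296, 0.1145, 0.0863]
tool_rot: [0.656, 0.755, -0.0, -0.0]
ft_force: [-1.4, -0.4, -0.5]
grip_width: 0.0644
```

A slides easily at about 1.8 N, against 6.7 N for B. It goes to red, midline x≈481 at y≈93.

```bash
python3 -m inch '[0.5,0,-3,0,0, 0.5,0,-8,0,0, 0.5,0,-13,0,0, 0.5,0,-19,0,0, 0.5,0,-25,0,0, 0.5,0,-31,0,0, 0.5,0,-37,0,0, 0.5,0,-43,0,0]'; for i in 1 2; do python3 -m inch '[0.5,0,-6,0,0, 0.5,0,-12,0,0, 0.5,0,-18,0,0, 0.5,0,-24,0,0, 0.5,0,-30,0,0, 0.5,0,-36,0,0, 0.5,0,-42,0,0]'; done
```

```text
clock: 17.05
eef_pos: [0.5865, 0.1084, 0.0868]
tool_rot: [0.656, 0.755, 0.0, 0.0]
ft_force: [1.9, -0.2, 1.2]
grip_width: 0.0639
clock: 17.75
eef_pos: [0.5446, 0.1025, 0.0864]
tool_rot: [0.656, 0.755, 0.0, 0.0]
ft_force: [2.6, 0.3, 1.8]
grip_width: 0.064
clock: 18.45
eef_pos: [0.5029, 0.0967, 0.0864]
tool_rot: [0.656, 0.755, -0.0, -0.0]
ft_force: [1.6, 0.7, 1.4]
grip_width: 0.064
```

```bash
python3 -m inch '[0.5,0,-6,0,0, 0.5,0,-11,0,0, 0.5,0,-16,0,0, 0.5,0,-20,0,0, 0.5,0,-22,0,0, 0.5,0,-23.5,0,0, 0.5,0,-24,0,0, 0.5,0,-24,0,0]'; python3 -m inch '[0.7,0,0.5,0,0, 1,0,0.5,0,0, 1,0,0.5,0,0, 1,0,0.5,-10,0, 1,0,0.5,-35,0, 1,0,0.5,-65,0, 1,0,0.5,-85,0, 1,0,0.5,-85,0]'
python3 - <<'E'
from h import *
c=camera("wrist")
hsv=cv2.cvtColor(c["pixels"],cv2.COLOR_RGB2HSV)
m=cv2.inRange(hsv,(105,100,30),(125,255,255))
print(rects(c,m,.044,800))
E
```

```text
clock: 19.25
eef_pos: [0.4795, 0.0934, 0.0863]
tool_rot: [0.656, 0.755, -0.0, -0.0]
ft_force: [0.9, 1.2, 0.6]
grip_width: 0.0641
clock: 20.05
eef_pos: [0.4823, 0.0939, 0.1751]
tool_rot: [0.656, 0.755, 0.003, 0.002]
ft_force: [1.1, 0.1, 0.2]
grip_width: 0.0856
[(480.7, 95.2, 59.0, 48.6, 7.9, [255.0, 205.0])]
```

A is on the midline too. I'll retract for a clear top view of all three.

```bash
python3 -m inch '[1,0,-5,-20,0, 1,0,-20,-55,0, 1,0,-45,-90,0, 1,0,-80,-115,0, 1,0,-110,-125,0, 1,0,-130,-130,0, 1,0,-130,-130,0]'
python3 - <<'E'
from h import *
c=camera("top");b,g,r=masks(c)
for q in rects(c,b,.044,60):
    p=np.array(q[:2]); n=np.array([.9965,-.0837])
    print(q,"from green",round(float((p-[671.8,-21.1])@n),1),"red",round(float((p-[472.6,-4.4])@n),1))
cv2.imwrite("pics/t9.png",c["pixels"][:,:,::-1])
E
```

```text
clock: 20.8
eef_pos: [0.3492, 0.0751, 0.3013]
tool_rot: [0.656, 0.755, -0.0, -0.0]
ft_force: [1.1, 1.5, -0.2]
grip_width: 0.0853
(460.9, -174.7, 58.4, 44.5, 10.0, [312.0, 222.0]) from green -197.3 red 2.6
(483.3, 92.4, 57.5, 44.4, 8.1, [232.0, 216.0]) from green -197.3 red 2.6
(671.2, -29.0, 59.3, 43.3, -11.4, [268.0, 159.0]) from green 0.1 red 200.0
```

View pics/t9.png

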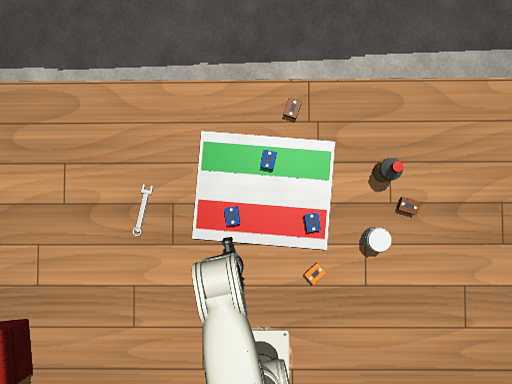

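The top view shows B on green at (268,159), and A (232,216) and C (312,222) on red. All are within 3 mm of their midlines, and the bystanders have not moved. Handing in.

```bash
python3 -c "
from workcell import order
print(order.job_done())"
```

```text
the job is handed in; nothing more can be done
None
```

I sorted all three blocks and handed the job in at about 21 s of the 64 s allowed; it reports no verdict.

I caged each block loosely between the pads and slid it flat across the plate, reading the push force as it moved:

| Block (at the start) | Push force | Verdict | Left on | Distance from midline |
|---|---|---|---|---|
| Middle | steady 6.5–6.7 N along x | bites | green | about 0 mm |
| Left | mostly 1.4–2.2 N, one 2.6 N | slides easily | red | about 2.6 mm by top camera, about 0 mm by wrist camera |
| Right | mostly 1.3–2.2 N, one 3.1 N | slides easily | red | about 2.6 mm by top camera, about 0 mm by wrist camera |

- **Force readings:** These came out somewhat above the stated figures, at about 1.8 N where a glazed block should give 1 N or less. I put that down to sensor noise of about 1 N. The gap to the middle block leaves no doubt about which is which.
- **Position readings:** The two cameras differ by about 2 to 3 mm, close to the stated calibration accuracy.
- **Downward force:** While sliding the middle block, the tool pressed down with about 4 to 5 N by the wrist sensor. For the other two it was mostly 2 N or less.
- **Other objects:** In the last top view, the bottle, tin, spanner and look-alikes are where they started. The gripper was open and touching nothing.

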